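# Show the handled mug to the inspection camera: handle first, then foot

### The job

Pick the one mug that has a handle off the ware board and show it to the upturned inspection camera in two passes: first hold it upright and still for two seconds with its middle at the camera's viewing point, high above the yellow ring on the stand, and its handle pointing towards the camera post; then tip it in place so that the underside of its foot squarely faces the lens, with its middle still at the viewing point. Finish holding it still in the air like that, without putting it down or letting go; do not bump the camera stand or disturb the other ware.

Things in the scene. Friction and masses are not known exactly. Their poses are not given: they have to be found in the camera images.
- mug: ochre clay mug, about 180 g, the only one with a loop handle. Hollow, 80 mm high, wall 5 mm; foot 48 mm across, straight wall 62 mm across from 16 to 64 mm up, mouth 56 mm. Origin: centre of the foot's underside; z out of the mouth, x towards the handle, which reaches 61 mm from the axis, 15 to 67 mm up. Grip it from above across the straight wall, fingers clear of the handle (along y)
- mug_mid (a point): the mug's middle: on its axis, 40 mm above the foot
- mug_handle (a point): point inside the handle's outermost bar, 56 mm from the mug's axis, 44 mm above the foot
- ware_board: fixed square plywood board, 300 x 300 mm, 18 mm thick, carrying the mug and three plain cups in a square about 130 mm apart, order varying; origin at the centre of its underside, z up
- stand: fixed camera stand: grey plate 260 x 170 x 10 mm on the table with a painted yellow ring (70 mm across), a steel post 123 mm high 162 mm from the ring, and the camera head. Origin on the table at the ring's centre, z up, x from the ring towards the post: the side the mug's handle points to in the first pass. The plate spans x = -80 to +180 mm
- lens: camera head on the stand: black box, lens, white ring light 72 mm across, aimed up and back over the ring, its axis 35 degrees from vertical. Origin: centre of the lens front, 92 mm beyond the ring's centre (stand's x), 119 mm above the table; z along the optical axis to the viewing point. In the second pass the mug's z points the same way: foot to lens, mouth away
- view_point (a point): viewing point in the air: 250 mm straight above the centre of the yellow ring, 160 mm in front of the lens on its axis; nothing solid there. Its axes are those of the stand
- cup_a: plain ochre cup without a handle, otherwise the same shape and size as the mug (80 mm high, 62 mm across); origin under its centre, z up; leave it alone
- cup_b: plain ochre cup without a handle, otherwise the same shape and size as the mug (80 mm high, 62 mm across); origin under its centre, z up; leave it alone
- cup_c: plain ochre cup without a handle, otherwise the same shape and size as the mug (80 mm high, 62 mm across); origin under its centre, z up; leave it alone
- teapot: ochre teapot, 133 mm high, about 220 mm long from handle to spout; origin under its centre; leave it alone
- piggy: cream-coloured pig money box, 92 mm high, 100 mm long; origin under its centre; leave it alone
Not all that is in view belongs to the job. What is shaped like the mug but pink is not meant.

How it is judged:
By the outcome, as a careful person would: the job done as asked, in the order asked, and still so for the second after the job is handed in, while the arm keeps its last pose, push and grip.
It also fails if it takes over 48 s, if anything falls off the work surface, if the arm or the gripper's body presses on something with over 40 N, if the wrist force passes 120 N, or if a joint passes its speed limit or range.

### The arm

A 6-joint arm with a two-finger parallel gripper is mounted at the origin on the work surface. World frame = base frame: x ahead of the robot, y to its left, z up, the work surface at z = 0. Lengths are in m, angles in rad, forces in N, time in s.
With the tool pointing down it reaches from about 0.25 to 0.725 m from the base axis. Payload 4 kg.
Tool frame: the origin (TCP) lies at the very end of the fingers, on their centre line; the grasp point (between the pads) lies 19 mm behind it; z points along the fingers, y is the line along which they close (so a half turn about z gives the same grasp; the last joint's range is limited). The gripper opens to 85 mm and grips with 20 to 120 N. Pads are 22 mm wide; open, the fingers measure 114 mm over their backs; the gripper's body (76 mm by 85 mm) begins 54 mm behind the grasp point. The pads swing forward as they close: fully open they stand 13 mm farther back than shut.
Start: joints at [1.326, 0.241, 0.005, 1.335, 0, 1.571], TCP at [0.121, 0.485, 0.21] pointing down, gripper open.
Joint ranges: [-2.72, 2.72], [-1.05, 1.87], [-1.09, 1.28], [-1.99, 2.15], [-1.42, 1.44], [-3.14, 3.14]. Speed limits (rad/s): [2.79, 2.79, 3.14, 3.14, 3.14, 3.14].

### API

Orientations are given as a unit quaternion [x, y, z, w].
In Python, from workcell import monitor, viewer, job gives the robot as it stands.
- The arm moves only by the tool arm_command, never from a script. Its argument "increments" is a list of rows, each an object of numbers: "dx", "dy", "dz": the shift along the tool's x, y, z in cm; "wx", "wy", "wz": the turn, a rotation vector about the tool's x, y, z in rad; "grip": the finger opening in cm, from 0 to 8.54. In form: [{"dx": .., "dy": .., "dz": .., "wx": .., "wy": .., "wz": .., "grip": ..}, ...]. A call has 1 to 10 rows; each row is the pose to reach, as a shift and turn from the pose commanded when the call began, along the tool's axes at that moment; what a row does not reach only later rows make up. A row lasts 1/10 s, in which the tool goes at most 50 mm and 8.59 degrees, less where a joint would pass 70% of its speed; a pose out of reach is approached as far as the arm can. A call with a gripper value outside its range is refused whole. The fingers move at their own pace and stop on an object; the grip force is fixed at half the most. Time passes only in rows, so rows that repeat a pose let the fingers close. It gives the time, the measured TCP pose, the force, the opening and the grip force at its end, in the units of the state.
- monitor.get_obs(): the state, without advancing time (a new reading comes with each control period).
- viewer.camera(name): name is "scene" or "top" or "wrist"; returns (picture, depth): 384x512x3 uint8, red, green, blue; 384x512 float32, m along the optical axis (not along the pixel's ray), 0 where there is no reading.
- viewer.get_calibration(name): a dict with "fovy" (degrees; the focal length in pixels is half the picture's height over the tangent of half this angle, whatever the lens; pixels are square), "cx", "cy" (the principal point, pixels), "dist_coeffs" ([k1, k2, p1, p2, k3] as OpenCV has them; the pictures are not rectified), "view" (4x4, takes a point from world to camera coordinates). Camera axes: x right, y up, looking along -z (the intrinsics and any distortion apply to the point x, -y, -z); pixel columns grow to the right and rows downward; lengths in m; the calibration is good to about 2 mm. A picture is of the moment at which its call begins: read the wrist's pose just before it. get_calibration takes no time and is no camera call; for the wrist camera it gives the pose at the moment of the call.
- job.job_done(): hands the job in; it is judged then, once.
The state is a dict: "clock": time; "joint_pos": joint angles; "joint_vel": joint speeds; "tau": joint torques, N m; "eef_pos": TCP position; "tool_rot": TCP orientation; "ft_force": force on the tool from outside, world axes, zero at the start; "ft_torque": the same for the moment, N m; "grip_width": finger opening in m; "grasp_force": force on a finger pad.
Only numpy, scipy, OpenCV 4.12 (cv2) and the standard library are available. Lean on these libraries where they do the work, as an engineer would, in place of code of your own. Each camera call takes 0.05 s, during which the arm holds its last target. There are 200 camera calls.

## Working session

There is one attempt and no reset: what is moved stays moved. The work goes in short steps, Python scripts to look and compute and a tool call to move; the robot and the scene stay as the last step left them, time stands still between calls to the robot, and variables do not carry over. Pictures are saved under pics/ and viewed, at most 10 in all, crops included, and the job is handed in when it is done.

Besides the shell and the picture viewer there is one more tool, called in YAML: its name, and indented under it one key for each argument. arm_command: Moves the arm, as the interface text tells. Its arguments: {"type":"object","properties":{"increments":{"type":"array","items":{"type":"object","properties":{"dx":{"type":"number"},"dy":{"type":"number"},"dz":{"type":"number"},"wx":{"type":"number"},"wy":{"type":"number"},"wz":{"type":"number"},"grip":{"type":"number"}}}}},"required":["increments"]}

```bash
mkdir -p pics; cat > h.py <<'E'
import numpy as np, cv2
from workcell import monitor, viewer, job
from scipy.spatial.transform import Rotation as R
def cam(n):
    c=viewer.get_calibration(n); im,d=viewer.camera(n); return c,im,d
def K(c,h=384):
    f=h/2/np.tan(np.radians(c['fovy'])/2); return np.array([[f,0,c['cx']],[0,f,c['cy']],[0,0,1.]])
def rays(c,px):
    px=np.asarray(px,float).reshape(-1,1,2)
    u=cv2.undistortPoints(px,K(c),np.array(c['dist_coeffs'],float)).reshape(-1,2)
    V=np.array(c['view']); Rw=V[:3,:3].T; o=-Rw@V[:3,3]
    return o,(Rw@np.c_[u[:,0],-u[:,1],-np.ones(len(u))].T).T   # depth-scaled rays
def on_z(c,px,z):
    o,d=rays(c,px); return o+d*((z-o[2])/d[:,2])[:,None]
def by_depth(c,px,dep):
    o,d=rays(c,px); return o+d*np.asarray(dep).reshape(-1,1)
E
python3 - <<'E'
from h import *
for n in ("scene","top"):
    c,im,d=cam(n); cv2.imwrite(f'pics/{n}0.png',im[:,:,::-1]); np.savez(f'{n}0.npz',im=im,d=d)
    V=np.array(c['view']);print(n,c['fovy'],c['cx'],c['cy'],c['dist_coeffs'],(-V[:3,:3].T@V[:3,3]).round(3),(d==0).mean())
o=monitor.get_obs();print(o)
E
```

```text
scene 53.67640516775432 256.45355289221703 191.60791907560605 [-0.00830518  0.          0.          0.          0.        ] [1.19  0.271 0.953] 0.003997802734375
top 50.23668544185524 259.9540368020406 186.73532713490636 [0.03880245 0.         0.         0.         0.        ] [0.303 0.062 1.352] 0.004069010416666667
{'clock': 0.1, 'joint_pos': array([1.32602995e+00, 2.41361314e-01, 3.89180216e-03, 1.33519762e+00,
       1.01933132e-05, 1.57079805e+00]), 'joint_vel': array([ 0.00228196, -0.00235099,  0.00391411, -0.00024538, -0.00036787,
        0.00041938]), 'tau': array([ 5.49060769e-04, -3.73138654e+01,  2.53009486e+01,  1.08113803e-02,
        1.25457311e-05,  8.96998699e-06]), 'eef_pos': array([0.12101908, 0.48452709, 0.20950272]), 'tool_rot': array([ 1.22078719e-01,  9.92519980e-01, -9.27782756e-04, -1.19249555e-04]), 'ft_force': array([-0.4844174 , -0.29477308, -0.03274516]), 'ft_torque': array([-0.04272636, -0.00521902,  0.06375536]), 'grasp_force': 0.0, 'grip_width': 0.0854647174111416}
```

View pics/top0.png

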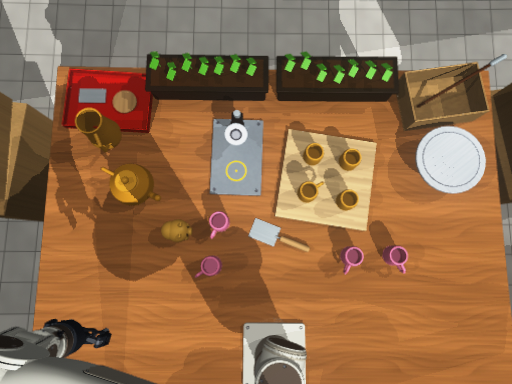

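View pics/scene0.png

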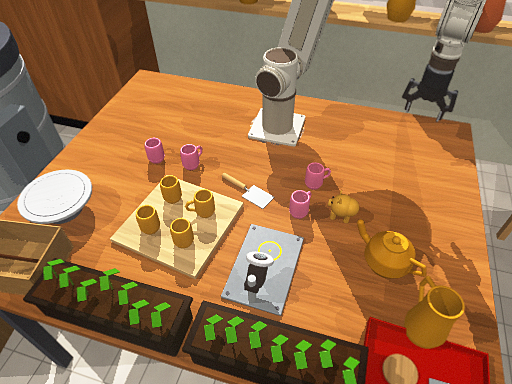

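Top view: the board carries four ochre vessels at (314,153), (352,158), (308,191) and (348,200). Only (308,191) shows a handle stub, at about (320,184). The scene view agrees, with a loop on the vessel at (204,203). The pink mugs and the big jug on the red tray are not meant. The stand's yellow ring is at (236,171) and its camera head at (236,132). I'll confirm with a crop and measure.

```bash
python3 - <<'E'
from h import *
c=viewer.get_calibration("top"); z=np.load('top0.npz'); im,d=z['im'],z['d']
cs=viewer.get_calibration("scene"); s=np.load('scene0.npz')
a=cv2.resize(im[120:240,200:390],None,fx=4,fy=4,interpolation=cv2.INTER_CUBIC)[:, :,::-1]
b=cv2.resize(s['im'][160:280,110:310],None,fx=4,fy=4,interpolation=cv2.INTER_CUBIC)[:,:,::-1]
a=cv2.resize(im[120:235,265:385],(390,374),interpolation=cv2.INTER_CUBIC)[:,:,::-1]
b=cv2.resize(s['im'][165:255,125:220],(395,374),interpolation=cv2.INTER_CUBIC)[:,:,::-1]
cv2.imwrite('pics/crop0.png',np.hstack([a,b]))
yy,xx=np.mgrid[0:384,0:512]; P=by_depth(c,np.c_[xx.ravel(),yy.ravel()],d.ravel()).reshape(384,512,3)
def fit(p):
    A=np.c_[2*p[:,:2],np.ones(len(p))]; q=np.linalg.lstsq(A,(p[:,:2]**2).sum(1),rcond=None)[0]
    return q[:2],np.sqrt(q[2]+q[:2]@q[:2])
print('table z',P[290:310,280:340,2].mean(),'board z',np.median(P[165:185,325:335,2]))
for u,v in ((314,153),(352,158),(308,191),(348,200)):
    m=((xx-u)**2+(yy-v)**2<17**2)&(P[...,2]>.092)&(P[...,2]<.106)
    p=P[m]; q=fit(p); h=((xx-u)**2+(yy-v)**2<22**2)&(P[...,2]>.035)&(P[...,2]<.095)&(np.hypot(P[...,0]-q[0][0],P[...,1]-q[0][1])>.040)
    print((u,v),len(p),p[:,2].mean().round(4),q[0].round(4),q[1].round(4),'handle n',h.sum(), P[h].mean(0).round(3) if h.sum() else '', np.degrees(np.arctan2(*(P[h].mean(0)[:2]-q[0])[::-1])).round(1) if h.sum() else '')
hsv=cv2.cvtColor(im,cv2.COLOR_RGB2HSV)
m=(hsv[...,0]>20)&(hsv[...,0]<35)&(hsv[...,1]>120)&(hsv[...,2]>120)&(abs(xx-236)<16)&(abs(yy-171)<16)
p=on_z(c,np.c_[xx[m],yy[m]],.010); print('ring',m.sum(),[x.round(4) for x in fit(p)],np.median(P[m][:,2]))
# plate by height/colour
m=((hsv[...,1]<90)&(P[...,2]<.02)&(xx>205)&(xx<268)&(yy>112)&(yy<200)).astype(np.uint8)
cn=max(cv2.findContours(m,0,2)[0],key=cv2.contourArea).reshape(-1,2)
w=on_z(c,cn,.010)[:,:2]; r=cv2.minAreaRect((w*1000).astype(np.float32)); print('plate',r)
# ring light: bright, high
m=(hsv[...,1]<40)&(hsv[...,2]>190)&(abs(xx-236)<16)&(abs(yy-133)<16)&(P[...,2]>.07)
print('light',m.sum(),P[m].mean(0).round(4),P[m].min(0).round(3),P[m].max(0).round(3))
E
```

```text
table z 0.004160069186848958 board z 0.01773290773385694
(314, 153) 96 0.0978 [ 0.6289 -0.1236] 0.0268 handle n 0  
(352, 158) 96 0.0972 [ 0.6122 -0.2422] 0.026 handle n 0  
(308, 191) 98 0.0973 [ 0.5055 -0.1021] 0.0262 handle n 23 [ 0.53  -0.145  0.072] -60.4
(348, 200) 101 0.0971 [ 0.4812 -0.2294] 0.0261 handle n 0  
ring 89 [array([0.5833, 0.1278]), np.float64(0.0319)] 0.010816636292041437
plate ((631.2212524414062, 126.22381591796875), (170.83468627929688, 260.130126953125), 88.87081146240234)
light 306 [0.6738 0.1246 0.1292] [0.303 0.062 0.094] [0.706 0.158 1.352]
```

View pics/crop0.png

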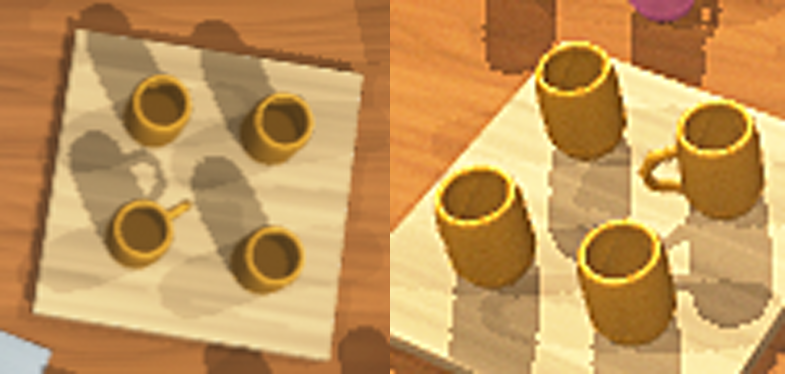

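The crop confirms it: of the four, only the vessel at (308,191) in the top view has a loop handle, so that is the mug. Next I go to a hover over it.

```bash
cat >> h.py <<'E'
def delta(p,Rt,o=None,start=None):
    o=o or monitor.get_obs()
    p0,R0=start if start else (o['eef_pos'],R.from_quat(o['tool_rot']))
    d=R0.inv().apply(np.asarray(p)-p0)*100; w=(R0.inv()*Rt).as_rotvec()
    return d.round(2),w.round(3)
def down(yaw_y):  # tool pointing down, tool y at yaw (deg)
    a=np.radians(yaw_y); y=np.array([np.cos(a),np.sin(a),0]); z=np.array([0,0,-1.])
    return R.from_matrix(np.c_[np.cross(y,z),y,z])
E
python3 - <<'E'
from h import *
print(delta([.5055,-.1021,.24],down(30)))
E
```

```text
(array([-51.52, -47.6 ,  -2.96]), array([-0.002,  0.001,  0.802]))
```

arm_command:
  increments:
    - {"dx":-1,"dy":-1,"dz":-0.5,"grip":8.5}
    - {"dx":-3.5,"dy":-3.2,"dz":-1,"grip":8.5}
    - {"dx":-7,"dy":-6.5,"dz":-2,"grip":8.5}
    - {"dx":-10.5,"dy":-9.7,"dz":-3,"grip":8.5}
    - {"dx":-14,"dy":-13,"dz":-3,"grip":8.5}
    - {"dx":-17.5,"dy":-16.2,"dz":-3,"grip":8.5}
    - {"dx":-21,"dy":-19.4,"dz":-3,"grip":8.5}
    - {"dx":-24.5,"dy":-22.6,"dz":-3,"grip":8.5}
    - {"dx":-28,"dy":-25.9,"dz":-3,"grip":8.5}
    - {"dx":-31.5,"dy":-29.1,"dz":-3,"grip":8.5}

```text
validation failed for argument at $.in...
```

arm_command:
  increments:
    - {"dx":-3.5,"dy":-3.2,"wz":0.1,"grip":8.5}
    - {"dx":-7,"dy":-6.5,"wz":0.2,"grip":8.5}
    - {"dx":-10.5,"dy":-9.7,"wz":0.32,"grip":8.5}
    - {"dx":-14,"dy":-13,"wz":0.44,"grip":8.5}
    - {"dx":-17,"dy":-16,"wz":0.56,"grip":8.5}
    - {"dx":-19,"dy":-17.7,"wz":0.68,"grip":8.5}
    - {"dx":-20,"dy":-18.5,"wz":0.78,"grip":8.5}
    - {"dx":-20,"dy":-18.5,"wz":0.8,"grip":8.5}
    - {"dx":-20,"dy":-18.5,"wz":0.8,"grip":8.5}
    - {"dx":-20,"dy":-18.5,"wz":0.8,"grip":8.5}

```text
validation failed for argument at $.in...
```

```bash
python3 - <<'E'
from h import *
o=monitor.get_obs();print(o['clock'],o['eef_pos'],o['tool_rot'],o['joint_pos'].round(2))
c,im,d=cam("wrist"); cv2.imwrite('pics/w1.png',im[:,:,::-1]); np.savez('w1.npz',im=im,d=d)
V=np.array(c['view']);print(V,c['fovy']); import pickle; pickle.dump(c,open('w1.pkl','wb'))
E
```

```text
0.1 [0.12101908 0.48452709 0.20950272] [ 1.22078719e-01  9.92519980e-01 -9.27782756e-04 -1.19249555e-04] [1.33 0.24 0.   1.34 0.   1.57]
[[ 0.24262814  0.97011645 -0.00237726 -0.49833526]
 [-0.93219015  0.23246279 -0.27745735  0.03724051]
 [-0.26861332  0.06953502  0.96073501 -0.37864478]
 [ 0.          0.          0.          1.        ]] 64.05093529935034
```

View pics/w1.png

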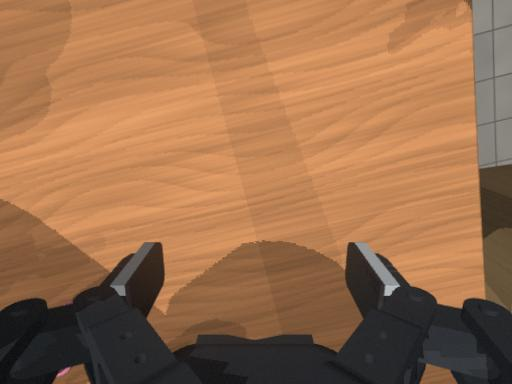

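Both moves were refused and the arm has not moved: the wrist view shows only bare table between the fingers. The rows probably need all seven keys.

arm_command:
  increments:
    - {"dx":-1,"dy":-1,"dz":-0.5,"wx":0,"wy":0,"wz":0,"grip":8.5}
    - {"dx":-3.5,"dy":-3.2,"dz":-1,"wx":0,"wy":0,"wz":0,"grip":8.5}
    - {"dx":-7,"dy":-6.5,"dz":-2,"wx":0,"wy":0,"wz":0,"grip":8.5}
    - {"dx":-10.5,"dy":-9.7,"dz":-3,"wx":0,"wy":0,"wz":0,"grip":8.5}
    - {"dx":-14,"dy":-13,"dz":-3,"wx":0,"wy":0,"wz":0,"grip":8.5}
    - {"dx":-17.5,"dy":-16.2,"dz":-3,"wx":0,"wy":0,"wz":0,"grip":8.5}
    - {"dx":-21,"dy":-19.4,"dz":-3,"wx":0,"wy":0,"wz":0,"grip":8.5}
    - {"dx":-24.5,"dy":-22.6,"dz":-3,"wx":0,"wy":0,"wz":0,"grip":8.5}
    - {"dx":-28,"dy":-25.9,"dz":-3,"wx":0,"wy":0,"wz":0,"grip":8.5}
    - {"dx":-31.5,"dy":-29.1,"dz":-3,"wx":0,"wy":0,"wz":0,"grip":8.5}

```text
clock: 1.15
eef_pos: [0.3564, 0.1238, 0.2408]
tool_rot: [0.122, 0.992, 0.0, 0.0]
ft_force: [1.7, 0.4, 0.2]
grip_width: 0.0857
grasp_force: 0.0
```

arm_command:
  increments:
    - {"dx":-3.5,"dy":-3.2,"dz":0,"wx":0,"wy":0,"wz":0.1,"grip":8.5}
    - {"dx":-7,"dy":-6.5,"dz":0,"wx":0,"wy":0,"wz":0.2,"grip":8.5}
    - {"dx":-10.5,"dy":-9.7,"dz":0,"wx":0,"wy":0,"wz":0.32,"grip":8.5}
    - {"dx":-14,"dy":-13,"dz":0,"wx":0,"wy":0,"wz":0.44,"grip":8.5}
    - {"dx":-17,"dy":-16,"dz":0,"wx":0,"wy":0,"wz":0.56,"grip":8.5}
    - {"dx":-19,"dy":-17.7,"dz":0,"wx":0,"wy":0,"wz":0.68,"grip":8.5}
    - {"dx":-20,"dy":-18.5,"dz":0,"wx":0,"wy":0,"wz":0.78,"grip":8.5}
    - {"dx":-20,"dy":-18.5,"dz":0,"wx":0,"wy":0,"wz":0.8,"grip":8.5}
    - {"dx":-20,"dy":-18.5,"dz":0,"wx":0,"wy":0,"wz":0.8,"grip":8.5}

```text
clock: 2.05
eef_pos: [0.5045, -0.1017, 0.2403]
tool_rot: [0.499, 0.867, -0.0, -0.001]
ft_force: [-0.6, 0.1, 0.2]
grip_width: 0.0852
grasp_force: 0.0
```

```bash
python3 - <<'E'
from h import *
import pickle
o=monitor.get_obs();print(o['clock'],o['eef_pos'],o['tool_rot'],o['joint_pos'].round(2),o['joint_vel'].round(2))
c,im,d=cam("wrist"); cv2.imwrite('pics/w1.png',im[:,:,::-1]); np.savez('w1.npz',im=im,d=d)
pickle.dump(c,open('w1.pkl','wb'))
E
```

```text
2.05 [ 0.50453538 -0.10171383  0.2402789 ] [ 4.98652524e-01  8.66801810e-01 -9.40372027e-05 -5.23037203e-04] [-0.2   0.26  0.11  1.42  0.    0.85] [ 0.02 -0.01 -0.01 -0.    0.   -0.01]
```

View pics/w1.png

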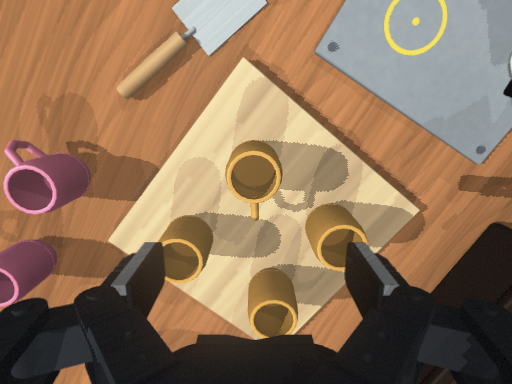

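The wrist view shows the mug at (253,172) with its handle towards (255,210), three plain cups below it, and the yellow ring at (415,22). I'll measure these.

```bash
python3 - <<'E'
from h import *
import pickle
c=pickle.load(open('w1.pkl','rb')); z=np.load('w1.npz'); im,d=z['im'],z['d']
V=c['view'];print('cam',(-V[:3,:3].T@V[:3,3]).round(3))
yy,xx=np.mgrid[0:384,0:512]; P=by_depth(c,np.c_[xx.ravel(),yy.ravel()],d.ravel()).reshape(384,512,3)
def fit(p):
    A=np.c_[2*p[:,:2],np.ones(len(p))]; q=np.linalg.lstsq(A,(p[:,:2]**2).sum(1),rcond=None)[0]
    return q[:2],np.sqrt(q[2]+q[:2]@q[:2])
hsv=cv2.cvtColor(im,cv2.COLOR_RGB2HSV)
w=(abs(xx-254)<45)&(abs(yy-185)<50)
m=w&(P[...,2]>.094)&(P[...,2]<.104); q,r=fit(P[m]);print('rim',m.sum(),P[m][:,2].mean(),q.round(4),r)
rr=np.hypot(*(P[...,:2]-q).transpose(2,0,1)); h=w&(P[...,2]>.03)&(P[...,2]<.09)&(rr>.036)&(rr<.066)
hp=P[h]; a=hp[:,:2]-q; print('handle',h.sum(),hp.mean(0).round(4),hp[:,2].min(),hp[:,2].max(),rr[h].max(),np.degrees(np.arctan2(a[:,1].mean(),a[:,0].mean())), np.median(np.degrees(np.arctan2(a[:,1],a[:,0]))))
o_=(rr[h]>.05); print(np.degrees(np.arctan2(a[o_,1],a[o_,0])).mean())
m=(hsv[...,0]>22)&(hsv[...,0]<35)&(hsv[...,1]>120)&(hsv[...,2]>150)&(abs(xx-415)<38)&(abs(yy-22)<40)
p=on_z(c,np.c_[xx[m],yy[m]],.010); print('ring',m.sum(),fit(p),np.median(P[m][:,2]))
# scene-camera ring
c=viewer.get_calibration("scene"); s=np.load('scene0.npz'); im=s['im']; hsv=cv2.cvtColor(im,cv2.COLOR_RGB2HSV)
m=(hsv[...,0]>22)&(hsv[...,0]<35)&(hsv[...,1]>120)&(hsv[...,2]>150)&(abs(xx-270)<18)&(abs(yy-252)<14)
print('scene ring',m.sum(),fit(on_z(c,np.c_[xx[m],yy[m]],.010)))
# scene plate edges & lens ring light; scene mug rim
P=by_depth(c,np.c_[xx.ravel(),yy.ravel()],s['d'].ravel()).reshape(384,512,3)
m=(hsv[...,1]<90)&(abs(P[...,2]-.010)<.006)&(xx>215)&(xx<310)&(yy>215)&(yy<320)
cn=max(cv2.findContours(m.astype(np.uint8),0,2)[0],key=cv2.contourArea).reshape(-1,2)
print('scene plate',cv2.minAreaRect((on_z(c,cn,.010)[:,:2]*1000).astype(np.float32)))
m=(abs(xx-204)<14)&(abs(yy-195)<14)&(P[...,2]>.092)&(P[...,2]<.106); print('scene rim',m.sum(),fit(P[m]))
# top: ring light
c=viewer.get_calibration("top"); s=np.load('top0.npz'); im=s['im']; hsv=cv2.cvtColor(im,cv2.COLOR_RGB2HSV)
P=by_depth(c,np.c_[xx.ravel(),yy.ravel()],s['d'].ravel()).reshape(384,512,3)
m=(hsv[...,1]<40)&(hsv[...,2]>200)&(abs(xx-236)<14)&(abs(yy-133)<14)&(P[...,2]>.08)&(P[...,2]<.2)
p=P[m];print('light',m.sum(),p.mean(0).round(4)); u,S,vt=np.linalg.svd(p-p.mean(0));print(S,vt[2])
E
```

```text
cam [ 0.471 -0.041  0.404]
rim 768 0.09737884134666026 [ 0.5057 -0.1051] 0.025754830100235694
handle 113 [ 0.5294 -0.1434  0.0808] 0.06653101780106024 0.0842271544733108 0.05954055647186095 -58.31269748945853 -58.09314303619582
-58.30483738266048
ring 634 (array([0.58404351, 0.12502137]), np.float64(0.03122155860541404)) 0.010403041624919646
scene ring 84 (array([0.58002451, 0.12705247]), np.float64(0.031362042337360854))
scene plate ((633.8626708984375, 126.10848999023438), (169.7941131591797, 261.8294372558594), 88.5787582397461)
scene rim 111 (array([ 0.5059117 , -0.10376102]), np.float64(0.025980038022329482))
light 291 [0.6773 0.1254 0.117 ]
[0.32664606 0.31712659 0.0440404 ] [-0.57247543  0.01296691  0.81981934]
```

```bash
python3 - <<'E'
from h import *
print(delta([.5057,-.104,.043],down(31.6)))
E
```

```text
(array([-0.31, -0.03, 19.75]), array([-0.   , -0.001, -0.024]))
```

arm_command:
  increments:
    - {"dx":-0.3,"dy":0,"dz":1.5,"wx":0,"wy":0,"wz":-0.024,"grip":8.5}
    - {"dx":-0.3,"dy":0,"dz":4,"wx":0,"wy":0,"wz":-0.024,"grip":8.5}
    - {"dx":-0.3,"dy":0,"dz":7,"wx":0,"wy":0,"wz":-0.024,"grip":8.5}
    - {"dx":-0.3,"dy":0,"dz":10,"wx":0,"wy":0,"wz":-0.024,"grip":8.5}
    - {"dx":-0.3,"dy":0,"dz":12,"wx":0,"wy":0,"wz":-0.024,"grip":8.5}
    - {"dx":-0.3,"dy":0,"dz":14,"wx":0,"wy":0,"wz":-0.024,"grip":8.5}
    - {"dx":-0.3,"dy":0,"dz":16,"wx":0,"wy":0,"wz":-0.024,"grip":8.5}
    - {"dx":-0.3,"dy":0,"dz":18,"wx":0,"wy":0,"wz":-0.024,"grip":8.5}
    - {"dx":-0.3,"dy":0,"dz":19.3,"wx":0,"wy":0,"wz":-0.024,"grip":8.5}
    - {"dx":-0.3,"dy":0,"dz":19.8,"wx":0,"wy":0,"wz":-0.024,"grip":8.5}

```text
clock: 3.1
eef_pos: [0.5053, -0.1029, 0.0414]
tool_rot: [0.487, 0.873, -0.0, -0.001]
ft_force: [0.6, 0.1, -1.3]
grip_width: 0.0848
grasp_force: 0.0
```

arm_command:
  increments:
    - {"dx":0,"dy":0,"dz":0,"wx":0,"wy":0,"wz":0,"grip":7.5}
    - {"dx":0,"dy":0,"dz":0,"wx":0,"wy":0,"wz":0,"grip":7}
    - {"dx":0,"dy":0,"dz":0,"wx":0,"wy":0,"wz":0,"grip":6.5}
    - {"dx":0,"dy":0,"dz":0,"wx":0,"wy":0,"wz":0,"grip":6}
    - {"dx":0,"dy":0,"dz":0,"wx":0,"wy":0,"wz":0,"grip":5}
    - {"dx":0,"dy":0,"dz":0,"wx":0,"wy":0,"wz":0,"grip":4}
    - {"dx":0,"dy":0,"dz":0,"wx":0,"wy":0,"wz":0,"grip":4}
    - {"dx":0,"dy":0,"dz":0,"wx":0,"wy":0,"wz":0,"grip":4}

```text
clock: 3.9
eef_pos: [0.5065, -0.1049, 0.0439]
tool_rot: [0.489, 0.872, -0.001, 0.0]
ft_force: [-5.8, -1.8, 9.1]
grip_width: 0.0566
grasp_force: 62.8
```

```bash
python3 - <<'E'
from h import *
c,im,d=cam("wrist"); c2,im2,d2=cam("scene")
a=cv2.resize(im2[150:240,160:250],(400,400),interpolation=cv2.INTER_CUBIC)
cv2.imwrite('pics/g1.png',np.hstack([cv2.resize(im,(400,300))[:300],a[50:350]])[:,:,::-1])
o=monitor.get_obs();print(o)
E
```

```text
{'clock': 4.0, 'joint_pos': array([-0.20329643,  0.40824195, -0.22039973,  0.94189564, -0.00145835,
        0.81811478]), 'joint_vel': array([-1.31196944e-04, -9.92149349e-05,  1.23896926e-03,  6.79086017e-04,
        7.88734194e-04, -5.31065503e-05]), 'tau': array([ 1.25433348e+00, -3.69101322e+01,  2.11415756e+01, -1.99391395e+00,
        7.48743340e-01,  2.82461755e-03]), 'eef_pos': array([ 0.50648076, -0.10489127,  0.04387021]), 'tool_rot': array([ 4.88792884e-01,  8.72399546e-01, -6.55803411e-04,  3.44072269e-04]), 'ft_force': array([-5.73439431, -1.98306996,  9.37994013]), 'ft_torque': array([-0.28328909,  1.15990039, -0.00611153]), 'grasp_force': 62.83277929178439, 'grip_width': 0.05754968889056471}
```

View pics/g1.png

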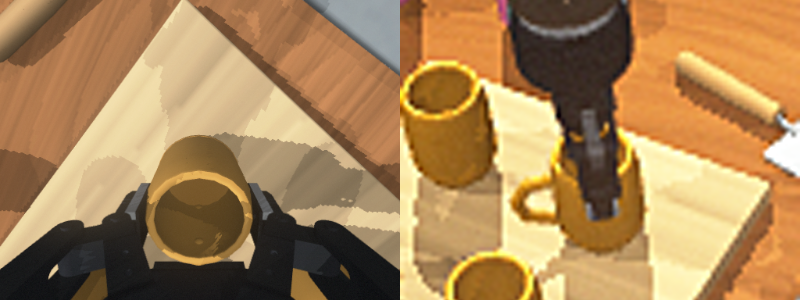

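The mug is upright between the pads at mid wall with the handle clear of the fingers (left panel, around (200,215)). I'm lifting.

arm_command:
  increments:
    - {"dx":0,"dy":0,"dz":-0.4,"wx":0,"wy":0,"wz":0,"grip":4}
    - {"dx":0,"dy":0,"dz":-1,"wx":0,"wy":0,"wz":0,"grip":4}
    - {"dx":0,"dy":0,"dz":-2,"wx":0,"wy":0,"wz":0,"grip":4}
    - {"dx":0,"dy":0,"dz":-4,"wx":0,"wy":0,"wz":0,"grip":4}
    - {"dx":0,"dy":0,"dz":-6.5,"wx":0,"wy":0,"wz":0,"grip":4}
    - {"dx":0,"dy":0,"dz":-9.5,"wx":0,"wy":0,"wz":0,"grip":4}
    - {"dx":0,"dy":0,"dz":-12.5,"wx":0,"wy":0,"wz":0,"grip":4}
    - {"dx":0,"dy":0,"dz":-15.5,"wx":0,"wy":0,"wz":0,"grip":4}
    - {"dx":0,"dy":0,"dz":-18,"wx":0,"wy":0,"wz":0,"grip":4}
    - {"dx":0,"dy":0,"dz":-19.5,"wx":0,"wy":0,"wz":0,"grip":4}

```text
clock: 5.0
eef_pos: [0.508, -0.1041, 0.2404]
tool_rot: [0.488, 0.873, 0.001, 0.002]
ft_force: [0.4, -0.6, -1.8]
grip_width: 0.057
grasp_force: 64.3
```

```bash
cat > mug.py <<'E'
from h import *
yy,xx=np.mgrid[0:384,0:512]; g=np.c_[xx.ravel(),yy.ravel()]
def ochre_pts(n,near,r=.13):
    c,im,d=cam(n); hsv=cv2.cvtColor(im,cv2.COLOR_RGB2HSV)
    P=by_depth(c,g,d.ravel()).reshape(384,512,3)
    m=(hsv[...,0]>13)&(hsv[...,0]<30)&(hsv[...,1]>130)&(np.linalg.norm(P-near,axis=2)<r)&(d>0)
    return im,P[m],np.c_[xx[m],yy[m]]
E
python3 - <<'E'
from mug import *
o=monitor.get_obs(); p=o['eef_pos']; Rt=R.from_quat(o['tool_rot']); print(o['clock'],p,Rt.as_quat(),o['grip_width'],o['ft_force'])
for n in('wrist','top','scene'):
    im,P,px=ochre_pts(n,p,.09); cv2.imwrite(f'pics/{n}2.png',im[:,:,::-1])
    q=Rt.inv().apply(P-p)*1000   # tool frame mm
    print(n,len(q),np.percentile(q,[0,2,50,98,100],axis=0).round(1).tolist(), px.min(0),px.max(0))
    np.savez(f'{n}2.npz',q=q,px=px)
a=cv2.imread('pics/wrist2.png'); b=cv2.imread('pics/scene2.png')
b=cv2.resize(b[70:250,120:300],(400,400),interpolation=cv2.INTER_CUBIC)[50:350]
cv2.imwrite('pics/l2.png',np.hstack([cv2.resize(a,(400,300)),b]))
E
```

```text
5.0 [ 0.508014   -0.104148    0.24044658] [4.88424556e-01 8.72603578e-01 7.66130229e-04 1.96529066e-03] 0.056993598296945495 [ 0.39870768 -0.63711894 -1.82651425]
wrist 17744 [[-44.7, -41.9, -72.1], [-26.2, -24.8, -54.6], [-10.9, 0.4, -37.1], [29.9, 26.0, 7.6], [30.9, 42.8, 9.0]] [130 173] [355 339]
top 143 [[1.4, -19.4, -74.1], [2.8, -17.8, -59.5], [26.3, 1.9, -34.4], [31.9, 23.5, 8.0], [32.7, 43.8, 10.8]] [304 163] [315 191]
scene 499 [[-59.5, -24.6, -57.2], [-54.8, -20.1, -54.9], [-12.2, 20.2, -20.5], [28.8, 31.3, 17.2], [31.3, 32.7, 25.4]] [174 141] [208 173]
```

View pics/l2.png

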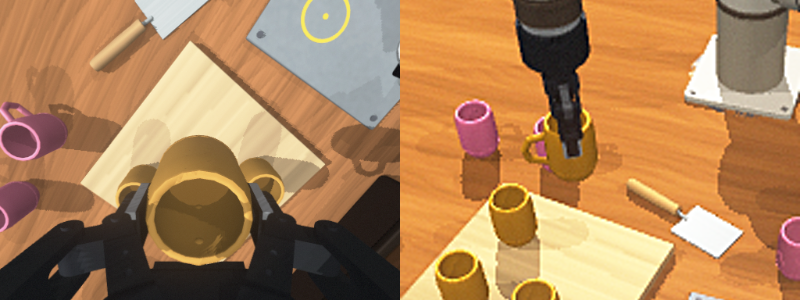

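The mug is held with the handle clear (right panel, handle at (535,147)), and the other cups are undisturbed. Now I fit the mug's axis in the tool frame.

```bash
cat > fitmug.py <<'E'
from mug import *
from scipy.optimize import least_squares
def rim(q,lo=-60,hi=-51):
    r=q[(q[:,2]>lo)&(q[:,2]<hi)&(np.hypot(q[:,0],q[:,1])<36)]
    A=np.c_[2*r[:,:2],np.ones(len(r))]; s=np.linalg.lstsq(A,(r[:,:2]**2).sum(1),rcond=None)[0]
    pl=np.linalg.lstsq(np.c_[r[:,:2],np.ones(len(r))],r[:,2],rcond=None)[0]
    return len(r),s[:2].round(2),np.sqrt(s[2]+s[:2]@s[:2]).round(2),'rim z',r[:,2].mean().round(1),'slope deg',np.degrees(pl[:2]).round(2)
def wall(q,lo=-36,hi=5):
    w=q[(q[:,2]>lo)&(q[:,2]<hi)&(np.hypot(q[:,0],q[:,1])<36)&(np.hypot(q[:,0],q[:,1])>27.5)]
    f=lambda t: np.hypot(w[:,0]-t[0]-t[2]*w[:,2],w[:,1]-t[1]-t[3]*w[:,2])-31
    s=least_squares(f,[0,0,0,0],loss='soft_l1',f_scale=.5)
    return len(w),'axis@TCP',s.x[:2].round(2),'lean deg',np.degrees(s.x[2:]).round(2),'rms',np.sqrt((f(s.x)**2).mean()).round(2)
def handle(q):
    h=q[(np.hypot(q[:,0],q[:,1])>42)&(q[:,0]<-30)&(abs(q[:,1])<15)]
    return len(h),h.mean(0).round(1) if len(h) else ''
E
python3 - <<'E'
from fitmug import *
for n in('wrist','top','scene'):
    q=np.load(f'{n}2.npz')['q']; print(n,rim(q),wall(q),handle(q))
E
```

```text
wrist (4752, array([0.3 , 0.75]), np.float64(25.51), 'rim z', np.float64(-53.5), 'slope deg', array([-0.09,  0.36])) (1923, 'axis@TCP', array([-0.75,  0.39]), 'lean deg', array([ 0.2 , -0.38]), 'rms', np.float64(0.18)) (7, array([-42.8,  -0. , -37.2]))
top (39, array([7.94, 3.38]), np.float64(20.78), 'rim z', np.float64(-55.6), 'slope deg', array([10.45,  6.09])) (41, 'axis@TCP', array([0.76, 1.99]), 'lean deg', array([-0.01, -1.01]), 'rms', np.float64(0.41)) (0, '')
scene (39, array([0.61, 2.87]), np.float64(25.94), 'rim z', np.float64(-54.1), 'slope deg', array([-1.19, -0.12])) (227, 'axis@TCP', array([ 0.32, -0.35]), 'lean deg', array([-0.43, -0.79]), 'rms', np.float64(1.17)) (51, array([-50.7,   3. , -21.3]))
```

```bash
python3 - <<'E'
from h import *
print(delta([.5825,.1266,.2358],down(88.7)))
E
```

```text
(array([15.77, 18.43,  0.29]), array([ 0.001,  0.003, -0.998]))
```

arm_command:
  increments:
    - {"dx":0.4,"dy":0.5,"dz":0,"wx":0,"wy":0,"wz":-0.03,"grip":4}
    - {"dx":1.3,"dy":1.5,"dz":0,"wx":0,"wy":0,"wz":-0.09,"grip":4}
    - {"dx":2.8,"dy":3.2,"dz":0,"wx":0,"wy":0,"wz":-0.18,"grip":4}
    - {"dx":4.5,"dy":5.3,"dz":0.1,"wx":0,"wy":0,"wz":-0.29,"grip":4}
    - {"dx":6.3,"dy":7.4,"dz":0.1,"wx":0,"wy":0,"wz":-0.4,"grip":4}
    - {"dx":8.1,"dy":9.4,"dz":0.1,"wx":0,"wy":0,"wz":-0.51,"grip":4}
    - {"dx":9.8,"dy":11.5,"dz":0.2,"wx":0,"wy":0,"wz":-0.62,"grip":4}
    - {"dx":11.5,"dy":13.4,"dz":0.2,"wx":0,"wy":0,"wz":-0.73,"grip":4}
    - {"dx":13,"dy":15.2,"dz":0.3,"wx":0,"wy":0,"wz":-0.82,"grip":4}
    - {"dx":14.2,"dy":16.6,"dz":0.3,"wx":0,"wy":0,"wz":-0.9,"grip":4}

```text
clock: 6.15
eef_pos: [0.5736, 0.1056, 0.2321]
tool_rot: [0.057, 0.998, -0.0, -0.002]
ft_force: [-0.1, -0.5, -1.7]
grip_width: 0.057
grasp_force: 64.3
```

```bash
python3 - <<'E'
from h import *
print(delta([.5825,.1266,.2358],down(88.7)))
E
```

```text
(array([-0.65,  2.19, -0.38]), array([-0.   , -0.004, -0.092]))
```

arm_command:
  increments:
    - {"dx":-0.3,"dy":0.8,"dz":-0.1,"wx":0,"wy":0,"wz":-0.04,"grip":4}
    - {"dx":-0.5,"dy":1.5,"dz":-0.2,"wx":0,"wy":0,"wz":-0.075,"grip":4}
    - {"dx":-0.65,"dy":2,"dz":-0.3,"wx":0,"wy":0,"wz":-0.09,"grip":4}
    - {"dx":-0.65,"dy":2.2,"dz":-0.3,"wx":0,"wy":0,"wz":-0.092,"grip":4}
    - {"dx":-0.65,"dy":2.2,"dz":-0.3,"wx":0,"wy":0,"wz":-0.092,"grip":4}
    - {"dx":-0.65,"dy":2.2,"dz":-0.3,"wx":0,"wy":0,"wz":-0.092,"grip":4}

```text
clock: 6.75
eef_pos: [0.5833, 0.1241, 0.2374]
tool_rot: [0.015, 1.0, -0.0, 0.0]
ft_force: [0.6, -0.1, -2.0]
grip_width: 0.0568
grasp_force: 64.3
```

```bash
python3 - <<'E'
from fitmug import *
print(delta([.5825,.1266,.2358],down(88.7)))
o=monitor.get_obs(); p=o['eef_pos']; Rt=R.from_quat(o['tool_rot']); print(o['clock'],p)
for n in('wrist','top','scene'):
    im,P,px=ochre_pts(n,p,.09); q=Rt.inv().apply(P-p)*1000
    cv2.imwrite(f'pics/{n}3.png',im[:,:,::-1]); print(n,rim(q),wall(q),handle(q))
a=cv2.imread('pics/top3.png')[90:240,180:380]; b=cv2.imread('pics/scene3.png')[100:320,170:390]
cv2.imwrite('pics/l3.png',np.hstack([cv2.resize(a,(400,300)),cv2.resize(b,(300,300))]))
E
```

```text
(array([0.08, 0.24, 0.16]), array([-0.   ,  0.   , -0.007]))
6.75 [0.58327636 0.12412878 0.23743078]
wrist (4741, array([ 0.4 , -0.67]), np.float64(25.51), 'rim z', np.float64(-53.4), 'slope deg', array([-0.05,  0.25])) (1912, 'axis@TCP', array([-0.6 , -1.01]), 'lean deg', array([ 0.27, -0.3 ]), 'rms', np.float64(0.18)) (5, array([-42.8,   0.3, -36.9]))
top (0, array([0., 0.]), np.float64(0.0), 'rim z', np.float64(nan), 'slope deg', array([0., 0.])) (0, 'axis@TCP', array([0., 0.]), 'lean deg', array([0., 0.]), 'rms', np.float64(nan)) (0, '')
scene (108, array([0.08, 0.48]), np.float64(25.84), 'rim z', np.float64(-53.7), 'slope deg', array([0.48, 0.5 ])) (263, 'axis@TCP', array([ 1.22, -0.15]), 'lean deg', array([ 0.16, -0.5 ]), 'rms', np.float64(1.87)) (56, array([-51.8,   0.9, -26.3]))fitmug.py:7: RuntimeWarning: Mean of empty slice.
  return len(r),s[:2].round(2),np.sqrt(s[2]+s[:2]@s[:2]).round(2),'rim z',r[:,2].mean().round(1),'slope deg',np.degrees(pl[:2]).round(2)
  ret = ret.dtype.type(ret / rcount)
fitmug.py:12: RuntimeWarning: Mean of empty slice.
  return len(w),'axis@TCP',s.x[:2].round(2),'lean deg',np.degrees(s.x[2:]).round(2),'rms',np.sqrt((f(s.x)**2).mean()).round(2)
```

View pics/l3.png

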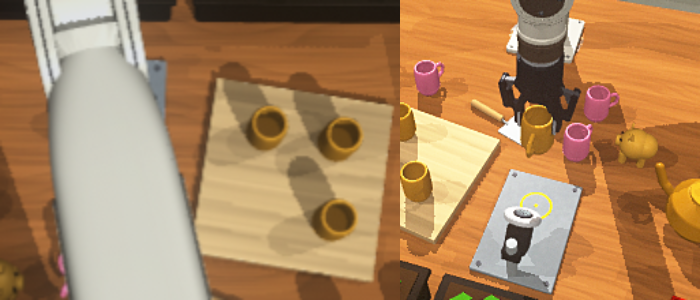

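The mug is upright over the ring, with the handle towards the post (scene crop, handle at (535,140), ring at (535,205)). A small correction, then the hold.

arm_command:
  increments:
    - {"dx":0.08,"dy":0.24,"dz":0.14,"wx":0,"wy":0,"wz":-0.007,"grip":4}
    - {"dx":0.08,"dy":0.24,"dz":0.14,"wx":0,"wy":0,"wz":-0.007,"grip":4}
    - {"dx":0.08,"dy":0.24,"dz":0.14,"wx":0,"wy":0,"wz":-0.007,"grip":4}
    - {"dx":0.08,"dy":0.24,"dz":0.14,"wx":0,"wy":0,"wz":-0.007,"grip":4}
    - {"dx":0.08,"dy":0.24,"dz":0.14,"wx":0,"wy":0,"wz":-0.007,"grip":4}

```text
clock: 7.4
eef_pos: [0.5827, 0.1272, 0.2359]
tool_rot: [0.011, 1.0, -0.0, 0.0]
ft_force: [0.3, -0.0, -1.4]
grip_width: 0.0569
grasp_force: 64.3
```

```bash
python3 - <<'E'
from h import *
print(delta([.5825,.1266,.236],down(88.7)), monitor.get_obs()['joint_vel'].round(3))
E
```

```text
(array([ 0.01, -0.06, -0.01]), array([-0.   ,  0.   ,  0.001])) [-0.001 -0.     0.001 -0.001  0.    -0.001]
```

Within 0.6 mm. I hold still for 3 s.

arm_command:
  increments:
    - {"dx":0,"dy":0,"dz":0,"wx":0,"wy":0,"wz":0,"grip":4}
    - {"dx":0,"dy":0,"dz":0,"wx":0,"wy":0,"wz":0,"grip":4}
    - {"dx":0,"dy":0,"dz":0,"wx":0,"wy":0,"wz":0,"grip":4}
    - {"dx":0,"dy":0,"dz":0,"wx":0,"wy":0,"wz":0,"grip":4}
    - {"dx":0,"dy":0,"dz":0,"wx":0,"wy":0,"wz":0,"grip":4}
    - {"dx":0,"dy":0,"dz":0,"wx":0,"wy":0,"wz":0,"grip":4}
    - {"dx":0,"dy":0,"dz":0,"wx":0,"wy":0,"wz":0,"grip":4}
    - {"dx":0,"dy":0,"dz":0,"wx":0,"wy":0,"wz":0,"grip":4}
    - {"dx":0,"dy":0,"dz":0,"wx":0,"wy":0,"wz":0,"grip":4}
    - {"dx":0,"dy":0,"dz":0,"wx":0,"wy":0,"wz":0,"grip":4}

```text
clock: 8.4
eef_pos: [0.5826, 0.1272, 0.2359]
tool_rot: [0.011, 1.0, 0.0, 0.0]
ft_force: [-0.0, 0.4, -2.1]
grip_width: 0.0575
grasp_force: 64.3
```

arm_command:
  increments:
    - {"dx":0,"dy":0,"dz":0,"wx":0,"wy":0,"wz":0,"grip":4}
    - {"dx":0,"dy":0,"dz":0,"wx":0,"wy":0,"wz":0,"grip":4}
    - {"dx":0,"dy":0,"dz":0,"wx":0,"wy":0,"wz":0,"grip":4}
    - {"dx":0,"dy":0,"dz":0,"wx":0,"wy":0,"wz":0,"grip":4}
    - {"dx":0,"dy":0,"dz":0,"wx":0,"wy":0,"wz":0,"grip":4}
    - {"dx":0,"dy":0,"dz":0,"wx":0,"wy":0,"wz":0,"grip":4}
    - {"dx":0,"dy":0,"dz":0,"wx":0,"wy":0,"wz":0,"grip":4}
    - {"dx":0,"dy":0,"dz":0,"wx":0,"wy":0,"wz":0,"grip":4}
    - {"dx":0,"dy":0,"dz":0,"wx":0,"wy":0,"wz":0,"grip":4}
    - {"dx":0,"dy":0,"dz":0,"wx":0,"wy":0,"wz":0,"grip":4}

```text
clock: 9.4
eef_pos: [0.5827, 0.1272, 0.2359]
tool_rot: [0.011, 1.0, -0.0, 0.0]
ft_force: [0.4, 0.3, -1.6]
grip_width: 0.0572
grasp_force: 64.3
```

arm_command:
  increments:
    - {"dx":0,"dy":0,"dz":0,"wx":0,"wy":0,"wz":0,"grip":4}
    - {"dx":0,"dy":0,"dz":0,"wx":0,"wy":0,"wz":0,"grip":4}
    - {"dx":0,"dy":0,"dz":0,"wx":0,"wy":0,"wz":0,"grip":4}
    - {"dx":0,"dy":0,"dz":0,"wx":0,"wy":0,"wz":0,"grip":4}
    - {"dx":0,"dy":0,"dz":0,"wx":0,"wy":0,"wz":0,"grip":4}
    - {"dx":0,"dy":0,"dz":0,"wx":0,"wy":0,"wz":0,"grip":4}
    - {"dx":0,"dy":0,"dz":0,"wx":0,"wy":0,"wz":0,"grip":4}
    - {"dx":0,"dy":0,"dz":0,"wx":0,"wy":0,"wz":0,"grip":4}
    - {"dx":0,"dy":0,"dz":0,"wx":0,"wy":0,"wz":0,"grip":4}
    - {"dx":0,"dy":0,"dz":0,"wx":0,"wy":0,"wz":0,"grip":4}

```text
clock: 10.4
eef_pos: [0.5826, 0.1272, 0.2359]
tool_rot: [0.011, 1.0, -0.0, 0.0]
ft_force: [-0.3, -0.9, -2.2]
grip_width: 0.0572
grasp_force: 64.3
```

```bash
cat >> h.py <<'E'
def tipped(deg,yaw=-1.3,mid=(.5825,.1266,.25),off=.014):
    s=R.from_euler('z',yaw,degrees=True)
    ax=s.apply([0,1,0]); Rt=R.from_rotvec(-np.radians(deg)*ax)*down(90+yaw)
    return np.array(mid)+off*Rt.apply([0,0,1]),Rt
E
python3 - <<'E'
from h import *
o=monitor.get_obs(); print(o['clock'],o['eef_pos'])
for a in (3,8,14,20,26,31,34,35): print(a,*delta(*tipped(a)))
print(tipped(35)[1].apply([0,0,1]))
E
```

```text
10.4 [0.58264433 0.12715537 0.23591542]
3 [-0.06 -0.06 -0.01] [-0.    -0.052  0.001]
8 [-0.18 -0.06 -0.02] [ 0.    -0.14   0.001]
14 [-0.33 -0.06 -0.05] [ 0.    -0.244  0.001]
20 [-0.47 -0.06 -0.09] [ 0.    -0.349  0.001]
26 [-0.6  -0.06 -0.15] [ 0.    -0.454  0.001]
31 [-0.71 -0.06 -0.21] [ 0.    -0.541  0.001]
34 [-0.77 -0.06 -0.25] [ 0.    -0.593  0.001]
35 [-0.79 -0.06 -0.26] [ 0.    -0.611  0.001]
[ 0.5734288  -0.01301292 -0.81915204]
```

arm_command:
  increments:
    - {"dx":-0.06,"dy":-0.06,"dz":0,"wx":0,"wy":-0.05,"wz":0,"grip":4}
    - {"dx":-0.14,"dy":-0.06,"dz":0,"wx":0,"wy":-0.11,"wz":0,"grip":4}
    - {"dx":-0.24,"dy":-0.06,"dz":-0.03,"wx":0,"wy":-0.18,"wz":0,"grip":4}
    - {"dx":-0.33,"dy":-0.06,"dz":-0.05,"wx":0,"wy":-0.25,"wz":0,"grip":4}
    - {"dx":-0.43,"dy":-0.06,"dz":-0.08,"wx":0,"wy":-0.32,"wz":0,"grip":4}
    - {"dx":-0.52,"dy":-0.06,"dz":-0.11,"wx":0,"wy":-0.39,"wz":0,"grip":4}
    - {"dx":-0.61,"dy":-0.06,"dz":-0.15,"wx":0,"wy":-0.46,"wz":0,"grip":4}
    - {"dx":-0.7,"dy":-0.06,"dz":-0.2,"wx":0,"wy":-0.53,"wz":0,"grip":4}
    - {"dx":-0.76,"dy":-0.06,"dz":-0.24,"wx":0,"wy":-0.585,"wz":0,"grip":4}
    - {"dx":-0.79,"dy":-0.06,"dz":-0.26,"wx":0,"wy":-0.611,"wz":0,"grip":4}

```text
clock: 11.4
eef_pos: [0.5886, 0.1262, 0.2374]
tool_rot: [0.01, 0.954, -0.003, 0.3]
ft_force: [0.1, 0.2, -2.0]
grip_width: 0.0574
grasp_force: 64.3
```

arm_command:
  increments:
    - {"dx":0,"dy":0,"dz":0,"wx":0,"wy":0,"wz":0,"grip":4}
    - {"dx":0,"dy":0,"dz":0,"wx":0,"wy":0,"wz":0,"grip":4}
    - {"dx":0,"dy":0,"dz":0,"wx":0,"wy":0,"wz":0,"grip":4}
    - {"dx":0,"dy":0,"dz":0,"wx":0,"wy":0,"wz":0,"grip":4}
    - {"dx":0,"dy":0,"dz":0,"wx":0,"wy":0,"wz":0,"grip":4}

```text
clock: 11.9
eef_pos: [0.5909, 0.1264, 0.2386]
tool_rot: [0.01, 0.954, -0.003, 0.301]
ft_force: [0.5, 0.1, -2.5]
grip_width: 0.0571
grasp_force: 64.3
```

```bash
python3 - <<'E'
from fitmug import *
o=monitor.get_obs(); p=o['eef_pos']; Rt=R.from_quat(o['tool_rot']); print(o['clock'],p,o['joint_pos'].round(2),delta(*tipped(35)))
for n in('wrist','scene'):
    im,P,px=ochre_pts(n,p,.09); q=Rt.inv().apply(P-p)*1000
    cv2.imwrite(f'pics/{n}4.png',im[:,:,::-1]); print(n,rim(q),wall(q),handle(q))
a=cv2.imread('pics/wrist4.png'); b=cv2.imread('pics/scene4.png')[100:320,170:390]
cv2.imwrite('pics/l4.png',np.hstack([cv2.resize(a,(400,300)),cv2.resize(b,(300,300))]))
E
```

```text
11.9 [0.59090817 0.12640759 0.2386314 ] [ 0.31  0.01 -0.39  0.59 -0.19  0.28] (array([ 0.04,  0.  , -0.01]), array([0.   , 0.   , 0.001]))
wrist (4211, array([ 0.61, -0.73]), np.float64(25.42), 'rim z', np.float64(-52.8), 'slope deg', array([-0.22,  0.27])) (688, 'axis@TCP', array([-0.23, -1.04]), 'lean deg', array([ 0.23, -0.27]), 'rms', np.float64(0.17)) (5, array([-42.6,  -1.3, -36. ]))
scene (85, array([-1.3 ,  0.22]), np.float64(25.98), 'rim z', np.float64(-53.4), 'slope deg', array([-0.63,  0.7 ])) (311, 'axis@TCP', array([ 1.42, -0.2 ]), 'lean deg', array([-0.19, -0.24]), 'rms', np.float64(1.17)) (68, array([-53.6,   0.8, -20.9]))
```

View pics/l4.png

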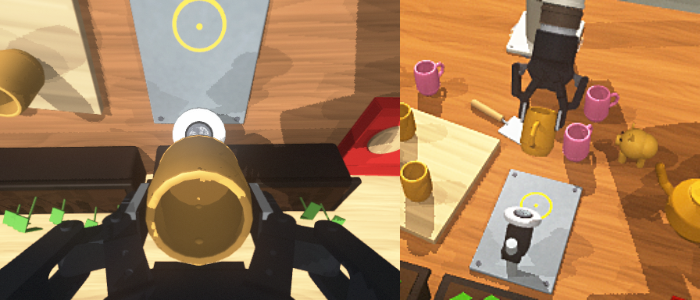

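The mug is tipped with its foot towards the lens (wrist panel, lens at (200,128) straight beyond the mug). Pose error is under 1 mm with no slip. I hold still, then hand in.

arm_command:
  increments:
    - {"dx":0,"dy":0,"dz":0,"wx":0,"wy":0,"wz":0,"grip":4}
    - {"dx":0,"dy":0,"dz":0,"wx":0,"wy":0,"wz":0,"grip":4}
    - {"dx":0,"dy":0,"dz":0,"wx":0,"wy":0,"wz":0,"grip":4}
    - {"dx":0,"dy":0,"dz":0,"wx":0,"wy":0,"wz":0,"grip":4}
    - {"dx":0,"dy":0,"dz":0,"wx":0,"wy":0,"wz":0,"grip":4}
    - {"dx":0,"dy":0,"dz":0,"wx":0,"wy":0,"wz":0,"grip":4}
    - {"dx":0,"dy":0,"dz":0,"wx":0,"wy":0,"wz":0,"grip":4}
    - {"dx":0,"dy":0,"dz":0,"wx":0,"wy":0,"wz":0,"grip":4}
    - {"dx":0,"dy":0,"dz":0,"wx":0,"wy":0,"wz":0,"grip":4}
    - {"dx":0,"dy":0,"dz":0,"wx":0,"wy":0,"wz":0,"grip":4}

```text
clock: 13.0
eef_pos: [0.5905, 0.1264, 0.2385]
tool_rot: [0.01, 0.954, -0.003, 0.301]
ft_force: [0.2, -0.3, -1.8]
grip_width: 0.0568
grasp_force: 64.3
```

```bash
python3 -c "
from h import *
print(delta(*tipped(35)),monitor.get_obs()['clock']); print(job.job_done())"
```

```text
(array([-0.,  0., -0.]), array([0.   , 0.   , 0.001])) 13.0
the job is handed in; nothing more can be done
None
```

I handed the job in at 13.0 s: the handled mug was held upright and still at the viewing point for 3 s with its handle towards the post, then tipped 35° so its foot faces the lens, and it is still held there; the arm was within 1 mm of my measured target in both poses, and no verdict was returned.

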